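# Jack the drill plate off its dowels and lay it on the rest

### The job

Slide both keeper bolts of the fixture fully back so that they no longer hold the aluminium plate. Then push the two red-padded jacking levers down to the bottom, in turn and by no more than about half a stroke at a time so that the plate rises level on its dowels without tipping (one full stroke on one side alone tips it too far), lift the raised plate straight up off the dowels, and lay it flat, centred and square on the two black rubber blocks of the blue rest. Leave the other things on the bench alone.

Things in the scene. Friction and masses are not known exactly. Their poses are not given: they have to be found in the camera images.
- plate: aluminium plate, 50 mm (own x) x 150 mm (own y) x 14 mm, 0.2 to 0.45 kg; origin at the centre of its underside, z up. Two 11.5 mm through holes at y +-52 mm. Seated in the fixture its top is flush with the side walls, so its long edges can be pinched (50 mm across x, near the middle) only once it is jacked up.
- fixture: fixed dark steel fixture, sole 150x150 mm, a lever at each end of its own y (to +-160 mm); origin on the bench under its centre, x away from the robot at yaw 0. The plate seats with its underside at fixture z 24 mm, axes parallel. Grey side walls at x +-27.5 to 49.5 mm, |y| < 70, top z 38; steel bolt guides on them, 28 mm long in y, at (-31, +40) and (+31, -40), top z 49. All in the fixture frame, mm.
- dowel_left (a point): tip of the left dowel, fixture (0, +52, 46) mm; the right one is at (0, -52, 46). Dowels are upright, 10 mm thick, and stand 22 mm above the plate's seat; the last 3 mm are tapered. Fully jacked, the plate's underside is at z 40 mm: its edges are clear above the walls, and it is still 6 mm down on the dowels.
- lever_left (a joint): left (+y end) jacking lever: hinge angle in rad, 0 = handle up, 0.75 = handle fully down (stop). Stiff (3 to 5 N at the pad); stays where left. Its toe lifts its end of the plate, 67 mm from the middle, by 26*(sin(angle-0.3)+0.296)-3 mm: 0 at 0.12, 5.5 mm at 0.33, 11 mm at 0.54, 16 mm at 0.75.
- lever_right (a joint): right (-y end) jacking lever: hinge angle in rad, 0 = handle up, 0.75 = handle fully down (stop). Stiff (3 to 5 N at the pad); stays where left. Its toe lifts its end of the plate, 67 mm from the middle, by 26*(sin(angle-0.3)+0.296)-3 mm: 0 at 0.12, 5.5 mm at 0.33, 11 mm at 0.54, 16 mm at 0.75.
- pad_left (a point): centre of the red crossbar pad (14 mm thick, 36 mm long in fixture x) at the outer end of the left lever, pressed down from above. It swings on a 67 mm arm about a pivot at fixture (0, +92, 25) mm; at lever angle a it is at fixture y = +(92+67*cos(0.7-a)) mm, z = 25+67*sin(0.7-a) mm: z 68 at 0, 22 at 0.75.
- pad_right (a point): centre of the red crossbar pad (14 mm thick, 36 mm long in fixture x) at the outer end of the right lever, pressed down from above. It swings on a 67 mm arm about a pivot at fixture (0, -92, 25) mm; at lever angle a it is at fixture y = -(92+67*cos(0.7-a)) mm, z = 25+67*sin(0.7-a) mm: z 68 at 0, 22 at 0.75.
- bolt_near (a joint): near keeper bolt: slide in m, 0 = shot fully over the plate's edge (10 mm overlap), 0.018 = fully withdrawn (stop), moving to the fixture's -x. Less than 0.010 holds the plate down. About 2 N of friction; it stays where left. It may start anywhere in between.
- bolt_far (a joint): far keeper bolt: slide in m, 0 = shot fully over the plate's edge (10 mm overlap), 0.018 = fully withdrawn (stop), moving to the fixture's +x. Less than 0.010 holds the plate down. About 2 N of friction; it stays where left. It may start anywhere in between.
- knob_near (a point): top of the near bolt's upright knob (post 10 mm thick, black cap 13 mm wide, 71 mm above the bench; free to be pushed from the plate's side above 50 mm). At slide value q it stands at fixture x = -(42 mm + q), y = +40 mm.
- knob_far (a point): top of the far bolt's upright knob (post 10 mm thick, black cap 13 mm wide, 71 mm above the bench; free to be pushed from the plate's side above 50 mm). At slide value q it stands at fixture x = +(42 mm + q), y = -40 mm.
- rest: fixed rest: blue base 80 mm (own x) x 180 mm (own y) x 8 mm with two rubber-topped blocks, each 64 x 26 mm, centred at y = +-50 mm, tops 24 mm above the bench; origin on the bench under its centre. The plate lies across both blocks with its y along the rest's y (either way round).
- parts_bin: blue open parts bin, 68x96x47 mm; bystander, origin at its underside
- setting_master: stepped steel setting master, 30 mm across, 43 mm tall; bystander, origin at its underside
- tape_roll: roll of brown tape lying flat, 66 mm across, 18 mm high; bystander, origin at its underside
- sample_dish: glass dish with small caps, 64 mm across, 15 mm high; bystander, origin at its underside
- ring_gauge: steel ring gauge lying flat, 46 mm across, 14 mm high; bystander, origin at its underside
- marker: black marker pen lying roughly along y, 14x133x16 mm; bystander, origin at its underside
- loupe: black folded loupe, 44x30x14 mm; bystander, origin at its underside
- plug_gauge: steel plug gauge, 18x98x16 mm; bystander, origin at its underside
There are look-alikes about, which are no part of the job. What is meant by the plate is not brown or orange, and is the larger of those in its own colour.

How it is judged (in metres and radians):
On the way, in this order (a step that is already met when the one before it is completed fails the run):
1. both levers are down (angle over 0.65) and the plate rests level on their toes (tilt under 0.05 rad), raised at least 12 mm, untouched by the fingers (value of joint each of lever_left, lever_right above 0.65 rad and angle between plate's own z axis and vertical below 0.05 rad and z of plate in the frame of fixture between 0.036 and 0.044 m and contact force between the fingers and plate below 0.5 N), for 0.1 s.
2. the plate is lifted straight up clear of the dowels: underside 0 to 22 mm above their tips, within 10 mm of straight above its seat, tilt under 0.12 rad (z of plate in the frame of fixture between 0.046 and 0.068 m and x of plate in the frame of fixture between -0.01 and 0.01 m and y of plate in the frame of fixture between -0.01 and 0.01 m and angle between plate's own z axis and vertical below 0.12 rad), for 0.05 s.
At the end, for the whole second after the job is handed in: The plate lies flat and still (tilt under 0.04 rad) on both rubber blocks of the rest, its centre within 12 mm across and 15 mm along of the rest's centre, its long axis within 0.15 rad of the rest's, either end first; both bolts are withdrawn by more than 12.5 mm (x of plate in the frame of rest between -0.012 and 0.012 m and y of plate in the frame of rest between -0.015 and 0.015 m and z of plate in the frame of rest between 0.021 and 0.027 m and angle between the y axis of plate and the y axis of rest, either way round below 0.15 rad and angle between plate's own z axis and vertical below 0.04 rad and linear speed of plate below 0.02 m/s and value of joint each of bolt_near, bolt_far above 0.0125 m); the robot touches nothing.
It fails at once if the plate is tipped more than 0.09 rad (5 degrees) while still on the dowels (angle between plate's own z axis and vertical above 0.09 rad and z of plate in the frame of fixture below 0.044 m and x of plate in the frame of fixture between -0.03 and 0.03 m and y of plate in the frame of fixture between -0.05 and 0.05 m).
It fails at once if one of the bystanders listed is moved more than 20 mm (distance of any of parts_bin, setting_master, tape_roll, sample_dish, ring_gauge, marker, loupe, plug_gauge from where it was at the start of the episode above 0.02 m).
It also fails if it takes over 72 s, if anything falls off the work surface, if the arm or the gripper's body presses on something with over 40 N, if the wrist force passes 120 N, or if a joint passes its speed limit or range.

### The arm

A 6-joint arm with a two-finger parallel gripper is mounted at the origin on a cart in front of the work surface, level with it; the furniture and walls round the work are solid. World frame = base frame: x ahead of the robot, y to its left, z up, the work surface at z = 0. Lengths are in mm, angles in degrees, forces in N, time in s.
With the tool pointing down it reaches from about 350 to 850 mm from the base axis. Payload 8.1 kg.
Tool frame: the origin (TCP) lies midway between the tips of the shut fingers; the grasp point (between the pads) lies 19 mm behind it; x points along the fingers, y is the direction in which the jaws open and shut, and the axes are right-handed (so a half turn about x gives the same grasp; the last joint's range is limited). The gripper opens to 85 mm and grips with 20 to 120 N. Pads are 22 mm wide; open, the fingers measure 114 mm over their backs; the gripper's body (76 mm by 85 mm) begins 54 mm behind the grasp point. The pads swing forward as they close: fully open they stand 13 mm farther back than shut.
Start: joints at [63.69, 7.471, 85.268, -0, 87.261, -4.893], TCP at [219.073, 558.581, 231.292] pointing down, gripper open.
Joint ranges: [-169.43, 169.43], [-51.17, 129.36], [1.28, 143.12], [-76.62, 256.62], [0, 156.53], [-152.29, 152.29]. Speed limits (degrees/s): [136.94, 136.94, 159.86, 180, 180, 180].

### API

Orientations are given as [roll, pitch, yaw] about the fixed x, y, z axes, in that order (R = Rz(yaw) Ry(pitch) Rx(roll)).
In Python, from bench import sense, snapshot, hand_in gives the robot as it stands.
- The arm moves only by the tool drive_tool, never from a script. Its argument "deltas" is a list of rows, each a list of 7 numbers: the closure in counts, from 0 (fully open) to 255 (shut), then the shift along the tool's x, y, z in m, then the turn, a rotation vector about the tool's x, y, z in rad. A call has exactly 10 rows; each row is the pose to reach, as a shift and turn from the pose commanded when the call began, along the tool's axes at that moment; what a row does not reach only later rows make up. A row lasts 1/12 s, in which the tool goes at most 41.7 mm and 7.16 degrees, less where a joint would pass 70% of its speed; a pose out of reach is approached as far as the arm can. A call with a gripper value outside its range is refused whole. The fingers move at their own pace and stop on an object; "squeeze" is the grip in N (left out, the last holds). Time passes only in rows, so rows that repeat a pose let the fingers close, or fill a call up. It gives the time, the measured TCP pose, the force and the opening at its end, in the units of the state.
- sense(): the state, without advancing time (a new reading comes with each control period).
- snapshot(name): name is "side" or "top" or "wrist"; returns a dict with "frame" (400x640x3 uint8, blue, green, red), "fx", "fy", "cx", "cy" (pixels), "rvec" (rotation vector, rad) and "tvec" (3), from world to camera coordinates, as OpenCV has them. Camera axes: x right, y down, z forward; pixel columns grow to the right and rows downward; lengths in mm; the calibration is good to about 2 mm. A picture is of the moment at which its call begins. There is no depth.
- hand_in(): hands the job in, once; it reports no verdict.
The state is a dict: "time": time; "joint_pos": joint angles; "qd": joint speeds; "joint_efforts": joint torques, N m; "tool_pos": TCP position; "tcp_rot": TCP orientation; "ft_force": force on the tool from outside, world axes, zero at the start; "wrist_torque": the same for the moment, N m; "finger_gap": finger opening in mm.
Only numpy, scipy, OpenCV 4.12 (cv2) and the standard library are available. Lean on these libraries where they do the work, as an engineer would, in place of code of your own. Each camera call takes 0.05 s, during which the arm holds its last target.

## Working session

There is one attempt and no reset: what is moved stays moved. The work goes in short steps, Python scripts to look and compute and a tool call to move; the robot and the scene stay as the last step left them, time stands still between calls to the robot, and variables do not carry over. Pictures are saved under pics/ and viewed, and the job is handed in when it is done.

Besides the shell and the picture viewer there is one more tool, called after ">>>" by a JSON object that holds its "api" and its "payload", one argument or row to a line. drive_tool: Moves the arm, as the interface text tells. Its arguments: {"type":"object","properties":{"deltas":{"type":"array","items":{"type":"array","items":{"type":"number"}}},"squeeze":{"type":"number"}},"required":["deltas"]}

```bash
ls; mkdir -p pics; python3 - <<'E'
from bench import sense,snapshot
import cv2
print(sense())
for n in ["side","top","wrist"]:
    s=snapshot(n); cv2.imwrite(f"pics/{n}0.png",s["frame"]); print(n,s["fx"],s["fy"],s["cx"],s["cy"],s["rvec"],s["tvec"])
E
```

```text
pics
{'time': 0.0, 'joint_pos': array([ 6.36880248e+01,  7.51485832e+00,  8.53302513e+01, -1.87040043e-03,
        8.72616326e+01, -4.89303272e+00]), 'qd': array([ 0.00728525, -0.13300132, -0.04910819, -0.14331289,  0.0628671 ,
       -0.00066839]), 'joint_efforts': array([ 3.70067301e-04, -5.69380903e+01, -5.00552952e+01, -3.35176810e-04,
        1.46002381e-02,  7.05171004e-06]), 'tool_pos': array([218.85269736, 558.06324622, 230.23772351]), 'tcp_rot': array([ -93.8904017 ,   89.8932414 , -115.30925311]), 'ft_force': array([ 0.06479733,  0.08833208, -0.36247613]), 'wrist_torque': array([-0.02877152,  0.02912767, -0.02235608]), 'finger_gap': 85.65491918413996}
side 436.54777005471146 436.54777005471146 323.47269015014615 196.30334130024525 [ 1.21044367 -2.01794873  1.16543396] [ 392.12799024  259.2189979  1237.0658122 ]
top 365.69108178841896 365.69108178841896 320.8518154990699 200.23907507403217 [ 2.16094295 -2.16411754  0.14059539] [ 172.42027575  542.53489211 1181.95768021]
wrist 286.8936224990184 286.8936224990184 316.5034097524182 199.3921995987644 [-2.40197628 -1.63997792 -0.22266252] [-600.46896821  -35.4540008   378.61584611]
```

View pics/top0.png

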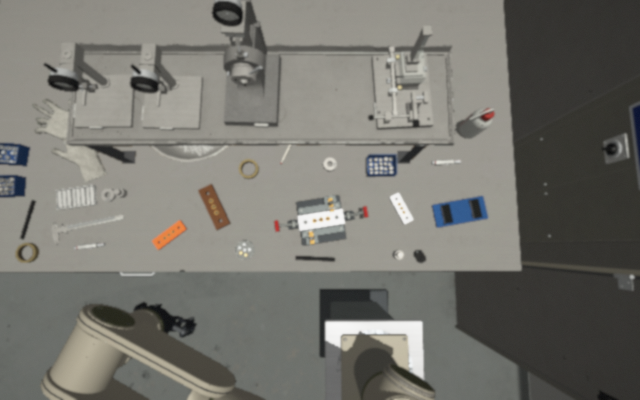

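View pics/side0.png

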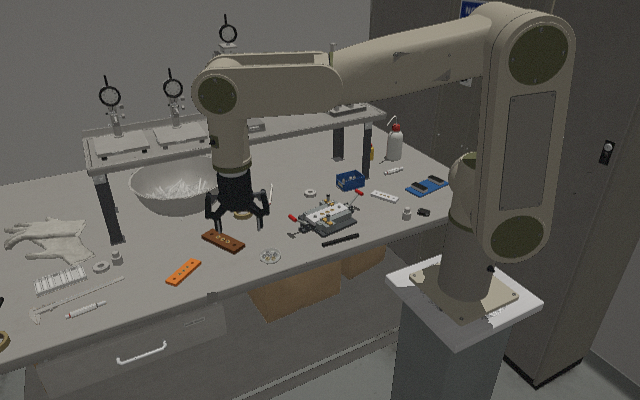

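View pics/wrist0.png

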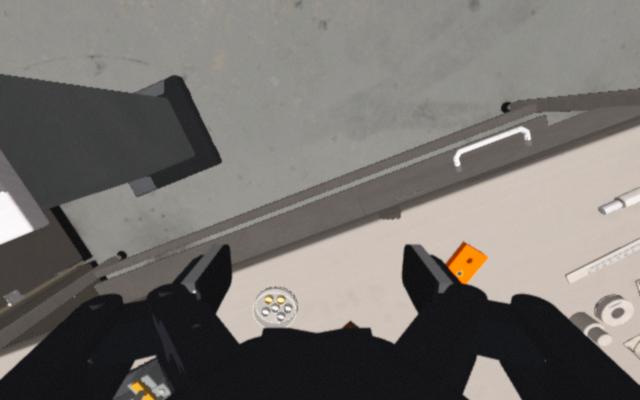

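The top view shows the fixture around (322,219) with red pads at (277,226) and (365,211). The blue rest is at (460,211), with small plates at (401,208), (214,207) and (169,235). The shelf edge runs along row ~143. I'll zoom in and measure next.

```bash
cat > h.py <<'E'
import numpy as np,cv2
from bench import sense,snapshot
from scipy.spatial.transform import Rotation as Rn
def ray(s,uv):
    R=cv2.Rodrigues(np.array(s["rvec"],float))[0];t=np.array(s["tvec"],float)
    d=R.T@np.array([(uv[0]-s["cx"])/s["fx"],(uv[1]-s["cy"])/s["fy"],1]);return -R.T@t,d
def onz(s,uv,z):
    c,d=ray(s,uv);return c+d*(z-c[2])/d[2]
def proj(s,P):
    K=np.array([[s["fx"],0,s["cx"]],[0,s["fy"],s["cy"]],[0,0,1.]])
    return cv2.projectPoints(np.array(P,float).reshape(-1,1,3),np.array(s["rvec"],float),np.array(s["tvec"],float),K,None)[0].reshape(-1,2)
def blobs(m,amin=8):
    n,l,st,c=cv2.connectedComponentsWithStats(m.astype(np.uint8))
    return [(st[i,4],c[i],st[i,:4]) for i in range(1,n) if st[i,4]>=amin]
def triang(s1,u1,s2,u2):
    a,d=ray(s1,u1);b,e=ray(s2,u2)
    k=np.linalg.lstsq(np.stack([d,-e],1),b-a,rcond=None)[0];p,q=a+d*k[0],b+e*k[1]
    return (p+q)/2,np.linalg.norm(p-q)
E
python3 - <<'E'
from h import *
top=snapshot("top");sd=snapshot("side")
for n,s,(x,y,w,h) in (("top",top,(260,140,240,130)),("side",sd,(270,150,200,110))):
    cv2.imwrite(f"pics/{n}1.png",cv2.resize(s["frame"][y:y+h,x:x+w],None,fx=3.3 if n=="top" else 4,fy=3.3 if n=="top" else 4,interpolation=cv2.INTER_CUBIC))
    hsv=cv2.cvtColor(s["frame"],cv2.COLOR_BGR2HSV)
    H,S,V=[hsv[...,i].astype(int) for i in range(3)]
    print(n,"red");[print(b) for b in blobs(((H<5)|(H>172))&(S>150)&(V>80),5)]
    print("blue");[print(b) for b in blobs((H>100)&(H<125)&(S>120)&(V>50),40)]
    print("yel");[print(b) for b in blobs((H>15)&(H<28)&(S>110)&(V>90),3)]
E
```

```text
top red
(np.int32(38), array([487.44736842, 115.86842105]), array([483, 113,  10,   7], dtype=int32))
(np.int32(19), array([364.94736842, 211.57894737]), array([364, 208,   3,   8], dtype=int32))
(np.int32(22), array([276.36363636, 225.31818182]), array([275, 221,   4,  10], dtype=int32))
blue
(np.int32(61), array([637.1147541 , 128.03278689]), array([635, 116,   5,  25], dtype=int32))
(np.int32(150), array([ 22.10666667, 155.14666667]), array([ 17, 146,  11,  19], dtype=int32))
(np.int32(154), array([ 18.98051948, 185.85714286]), array([ 14, 177,  10,  18], dtype=int32))
(np.int32(760), array([458.88157895, 211.45921053]), array([433, 197,  54,  30], dtype=int32))
yel
(np.int32(63), array([213.34920635, 206.42857143]), array([209, 198,  10,  17], dtype=int32))
(np.int32(5), array([329.8, 199.4]), array([329, 199,   3,   2], dtype=int32))
(np.int32(4), array([331.  , 205.25]), array([330, 205,   3,   2], dtype=int32))
(np.int32(11), array([310.63636364, 233.90909091]), array([309, 233,   4,   3], dtype=int32))
(np.int32(10), array([311.7, 241.6]), array([310, 240,   4,   4], dtype=in
[... 914 characters left out ...]
(np.int32(13), array([324.69230769, 218.92307692]), array([323, 217,   4,   5], dtype=int32))
(np.int32(13), array([329.53846154, 222.61538462]), array([327, 221,   6,   4], dtype=int32))
(np.int32(8), array([218.   , 236.625]), array([216, 235,   5,   4], dtype=int32))
(np.int32(8), array([222.375, 239.   ]), array([221, 238,   4,   3], dtype=int32))
(np.int32(10), array([227.2, 241. ]), array([225, 240,   5,   3], dtype=int32))
(np.int32(3), array([187.66666667, 267.        ]), array([187, 266,   2,   3], dtype=int32))
(np.int32(4), array([182.25, 270.25]), array([182, 269,   2,   3], dtype=int32))
(np.int32(3), array([180.66666667, 273.66666667]), array([180, 273,   2,   2], dtype=int32))
```

```bash
sleep 1; ls pics
```

```text
side0.png
side1.png
top0.png
top1.png
wrist0.png
```

View pics/top1.png

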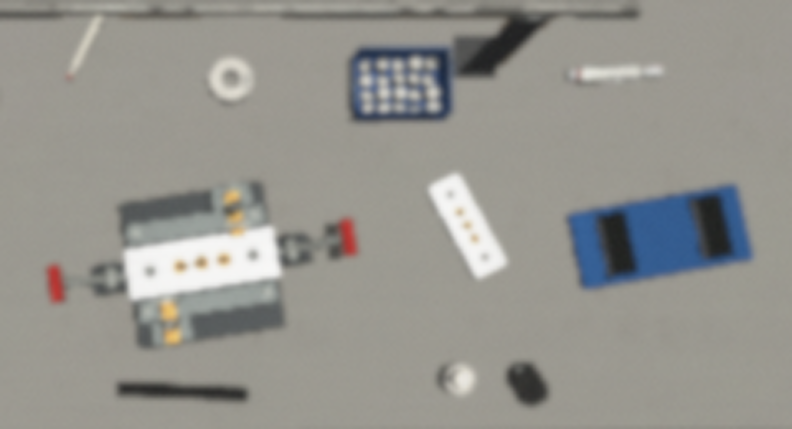

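View pics/side1.png

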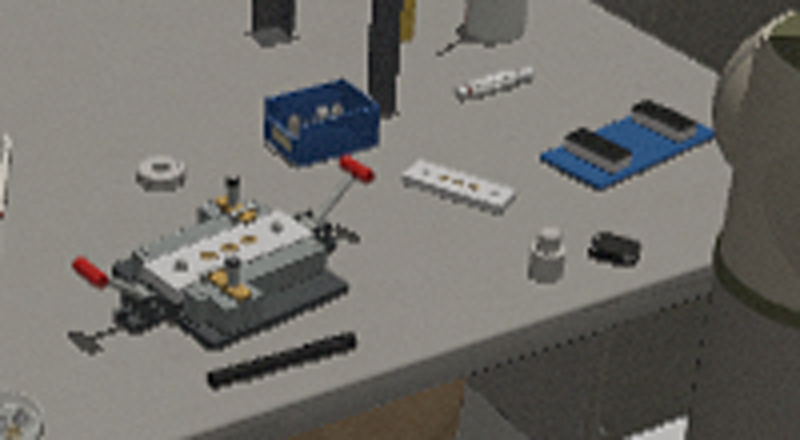

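```bash
python3 - <<'E'
from h import *
top=snapshot("top");sd=snapshot("side")
L,e1=triang(top,(276.6,225.6),sd,(292.2,217.6));R,e2=triang(top,(365.1,211.6),sd,(358.2,191.3))
print(L,e1,R,e2,np.linalg.norm(L-R))
L=onz(top,(276.6,225.6),70);R=onz(top,(365.1,211.6),70);print(L,R,(L+R)/2,np.linalg.norm(L-R),np.degrees(np.arctan2(*(L-R)[[1,0]]))-90)
f=top["frame"];hsv=cv2.cvtColor(f,cv2.COLOR_BGR2HSV);H,S,V=[hsv[...,i].astype(int) for i in range(3)]
m=((H>100)&(H<128)&(S>90)&(V>25)).astype(np.uint8)
m[:190]=0;m[232:]=0;m[:,:425]=0;m[:,495:]=0
m=cv2.morphologyEx(m,cv2.MORPH_CLOSE,np.ones((15,15)))
c=max(cv2.findContours(m,cv2.RETR_EXTERNAL,cv2.CHAIN_APPROX_NONE)[0],key=cv2.contourArea)
P=np.array([onz(top,p[0],8)[:2] for p in c],np.float32);print("rest",cv2.minAreaRect(P))
for n,p in (("shelfedge",(300,143)),("shelf leg",(415,155))):print(n,onz(top,p,150),onz(top,p,250))
E
```

```text
[457.45741185 314.15128452  69.89600941] 2.3064819402509746 [502.1821125   31.96132445  71.68139092] 3.8853139562400516 285.71779783351445
[456.9062048  313.11363235  70.        ] [501.33266175  30.07380585  70.        ] [479.11943327 171.5937191   70.        ] 286.5052415947813 8.920469227202233
rest ((507.7569274902344, -297.9930419921875), (75.23804473876953, 175.97084045410156), 10.104190826416016)
shelfedge [704.53407053 235.93581164 150.        ] [676.12192466 230.95541352 250.        ]
shelf leg [ 667.08296272 -114.70976182  150.        ] [642.11433102 -87.44937794 250.        ]
```

The top view confirms it. The fixture has the white plate with four brown dots, and its bolts are brass with black knobs. The red pads are 286.5 mm apart, which puts both levers near angle 0. Next I'll work out the tool alignment and a wrist-camera viewpoint.

```bash
cat >> h.py <<'E'
def tool():
    s=sense();return np.array(s["tool_pos"]),Rn.from_euler("xyz",s["tcp_rot"],degrees=True).as_matrix()
def goal(yaw,sg=1):
    y=sg*np.array([np.cos(np.radians(yaw)),np.sin(np.radians(yaw)),0]);x=np.array([0,0,-1.])
    return np.stack([x,y,np.cross(x,y)],1)
def delta(p,Rg,p0=None,R0=None):
    if R0 is None:p0,R0=tool()
    return np.round(R0.T@(np.array(p,float)-p0)/1000,4),np.round(Rn.from_matrix(R0.T@Rg).as_rotvec(),4)
FC=np.array([479.2,171.6,0]);FY=8.92
def fx(P,c=FC,yw=FY):
    a=np.radians(yw);return np.array(c)+np.array([[np.cos(a),-np.sin(a),0],[np.sin(a),np.cos(a),0],[0,0,1]])@np.array(P,float)
E
python3 - <<'E'
from h import *
p,R=tool();print(p);print(R.round(3))
w=snapshot("wrist");Rc=cv2.Rodrigues(np.array(w["rvec"]))[0];c=-Rc.T@np.array(w["tvec"])
print("cam in tool",R.T@(c-p),"axis",(R.T@Rc.T).round(3))
for sg in(1,-1):
    print(sg,delta(fx([0,0,200]),goal(FY,sg)))
E
```

```text
[219.03439488 558.47256999 231.05400296]
[[-0.     0.365  0.931]
 [-0.     0.931 -0.365]
 [-1.    -0.    -0.   ]]
cam in tool [-143.2351401     1.06553247  -67.94298956] axis [[-0.001 -0.268  0.963]
 [ 1.     0.001  0.001]
 [-0.001  0.963  0.268]]
1 (array([ 0.0312, -0.2652,  0.3835]), array([1.0413e+00, 1.0000e-04, 2.0000e-04]))
-1 (array([ 0.0312, -0.2652,  0.3835]), array([-2.1003e+00, -3.0000e-04,  1.0000e-04]))
```

```bash
python3 - <<'E'
from h import *
print(delta(fx([0,-60,230]),goal(FY)))
E
```

```text
(array([ 0.0012, -0.317 ,  0.4138]), array([1.0413e+00, 1.0000e-04, 2.0000e-04]))
```

>>> {"api": "drive_tool", "payload": {
  "deltas": [
    [255,0,-0.024,0.031,0.078,0,0],
    [255,0,-0.048,0.062,0.156,0,0],
    [255,0,-0.072,0.093,0.234,0,0],
    [255,0,-0.096,0.124,0.312,0,0],
    [255,0,-0.12,0.155,0.39,0,0],
    [255,0,-0.144,0.186,0.468,0,0],
    [255,0,-0.168,0.217,0.546,0,0],
    [255,0,-0.192,0.248,0.624,0,0],
    [255,0,-0.216,0.279,0.702,0,0],
    [255,0,-0.24,0.31,0.78,0,0]
  ],
  "squeeze": 30
}}

```text
time: 1.23
tool_pos: [420.6, 220.2, 231.6]
tcp_rot: [89.8, 90.0, 23.4]
ft_force: [0.7, 0.7, 0.6]
finger_gap: -0.2
```

```bash
python3 - <<'E'
from h import *
print(tool(),delta(fx([0,-60,230]),goal(FY)),sense()["time"],sense()["ft_force"])
E
```

```text
(array([420.64664461, 220.2378061 , 231.62125919]), array([[ 7.52150207e-04,  9.15779366e-01,  4.01680952e-01],
       [ 3.26171821e-04,  4.01680819e-01, -9.15779675e-01],
       [-9.99999664e-01,  8.19820880e-04,  3.42288749e-06]])) (array([0.0016, 0.0188, 0.1261]), array([ 2.577e-01, -1.000e-04, -8.000e-04])) 1.2333 [0.7067532  0.74402819 0.5863043 ]
```

>>> {"api": "drive_tool", "payload": {
  "deltas": [
    [255,0,0.003,0.02,0.05,0,0],
    [255,0,0.007,0.045,0.1,0,0],
    [255,0,0.011,0.07,0.15,0,0],
    [255,0,0.014,0.095,0.2,0,0],
    [255,0,0.017,0.115,0.24,0,0],
    [255,0,0.019,0.126,0.258,0,0],
    [255,0,0.019,0.126,0.258,0,0],
    [255,0,0.019,0.126,0.258,0,0],
    [255,0,0.019,0.126,0.258,0,0],
    [255,0,0.019,0.126,0.258,0,0]
  ]
}}

```text
time: 2.07
tool_pos: [488.0, 115.5, 231.3]
tcp_rot: [-160.9, 90.0, 118.3]
ft_force: [-0.7, 0.7, -0.3]
finger_gap: -0.1
```

```bash
python3 - <<'E'
from h import *
import pickle
w=snapshot("wrist");t=snapshot("top");s=snapshot("side");cv2.imwrite("pics/w2.png",w["frame"]);pickle.dump((w,t,s),open("v2.pkl","wb"))
print(sense()["joint_pos"])
f=w["frame"]
hsv=cv2.cvtColor(f,cv2.COLOR_BGR2HSV);H,S,V=[hsv[...,i].astype(int) for i in range(3)]
[print(b,onz(w,b[1],68)) for b in blobs(((H<5)|(H>172))&(S>150)&(V>80),30)]
for P in ([0,0,38],[-25,75,38],[25,75,38],[-25,-75,38],[25,-75,38],[-42,40,71],[42,-40,71],[0,52,46],[0,-52,46]): print(P,proj(w,[fx(P)]).round(1))
E
```

```text
[ 7.41825607e+00 -7.94989426e+00  1.00636214e+02  7.54350786e-03
  8.73060287e+01 -1.78121426e+00]
[0, 0, 38] [[316.2 130.7]]
[-25, 75, 38] [[293.3  58.6]]
[25, 75, 38] [[340.   58.9]]
[-25, -75, 38] [[295.2 194.2]]
[25, -75, 38] [[336.5 194.4]]
[-42, 40, 71] [[274.2  90.2]]
[42, -40, 71] [[355.3 170.5]]
[0, 52, 46] [[316.5  80.8]]
[0, -52, 46] [[316.  176.9]]
```

View pics/w2.png

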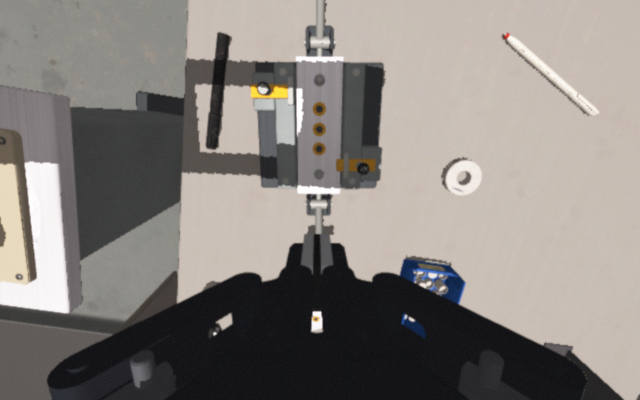

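```bash
python3 - <<'E'
from h import *
import pickle
w,t,s=pickle.load(open("v2.pkl","rb"))
f=w["frame"];x0,y0,x1,y1=235,40,400,215
cv2.imwrite("pics/w2c.png",cv2.resize(f[y0:y1,x0:x1],None,fx=3.4,fy=3.4,interpolation=cv2.INTER_CUBIC))
g=cv2.cvtColor(f,cv2.COLOR_BGR2GRAY)
for r in (70,120,140,160,185): print(r,g[r,285:355].tolist())
hsv=cv2.cvtColor(f,cv2.COLOR_BGR2HSV);H,S,V=[hsv[...,i].astype(int) for i in range(3)]
# dowel dark blobs within plate
for name,(a,b,c,d) in {"dL":(306,70,332,90),"dR":(306,163,332,185),"kn":(252,78,276,98),"kf":(354,158,376,179)}.items():
    m=np.zeros(g.shape,bool);m[b:d,a:c]=(g[b:d,a:c]<(150 if name[0]=="d" else 60))
    print(name,blobs(m,8))
E
```

```text
70 [96, 90, 83, 79, 80, 81, 78, 78, 70, 62, 68, 101, 134, 140, 143, 143, 145, 141, 138, 138, 139, 142, 141, 144, 143, 141, 143, 144, 142, 141, 144, 142, 145, 140, 138, 138, 139, 145, 146, 146, 145, 144, 143, 139, 142, 137, 140, 142, 138, 141, 144, 145, 146, 145, 141, 142, 136, 110, 74, 63, 69, 76, 79, 82, 78, 79, 79, 83, 92, 99]
120 [195, 194, 193, 194, 195, 195, 196, 193, 178, 136, 89, 143, 241, 252, 254, 254, 248, 188, 141, 138, 134, 137, 137, 136, 139, 140, 140, 138, 140, 138, 135, 133, 136, 131, 133, 133, 136, 142, 140, 138, 141, 140, 135, 137, 136, 136, 138, 139, 140, 139, 142, 141, 141, 140, 135, 128, 97, 69, 66, 73, 76, 78, 77, 77, 79, 78, 78, 79, 75, 75]
140 [195, 195, 196, 197, 196, 196, 196, 198, 189, 156, 91, 67, 94, 123, 132, 135, 135, 132, 134, 132, 132, 130, 134, 134, 134, 134, 137, 134, 134, 135, 130, 132, 131, 131, 130, 132, 134, 138, 137, 134, 137, 135, 134, 133, 133, 134, 134, 135, 136, 137, 138, 135, 133, 134, 134, 122, 81, 63, 70, 72, 76, 77, 79, 78, 77, 77, 78, 79, 77, 75]
160 [76, 75, 78, 78, 75, 78, 77, 77, 75, 73, 67, 66, 80, 119, 129, 130, 133, 132, 132, 130,
[... 238 characters left out ...]
134, 122, 121, 121, 122, 114, 90, 82, 79, 89, 107, 93, 132, 199, 215, 204, 166, 144, 145, 144, 145, 144, 140, 133, 151, 183, 160, 141, 141, 141, 141, 138, 136, 129, 128, 127, 130, 129, 131, 127, 127, 125, 125, 123, 126, 127, 131, 127, 129, 128, 126, 127, 126, 124, 115, 97, 75, 69, 74, 72, 73, 71, 72, 72, 73, 74, 76, 78, 74, 76]
dL [(np.int32(520), array([318.5,  79.5]), array([306,  70,  26,  20], dtype=int32))]
dR [(np.int32(572), array([318.5, 173.5]), array([306, 163,  26,  22], dtype=int32))]
kn [(np.int32(39), array([264.56410256,  84.92307692]), array([258,  81,  12,  13], dtype=int32))]
kf [(np.int32(117), array([362.48717949, 168.62393162]), array([357, 163,  12,  12], dtype=int32))]
```

View pics/w2c.png

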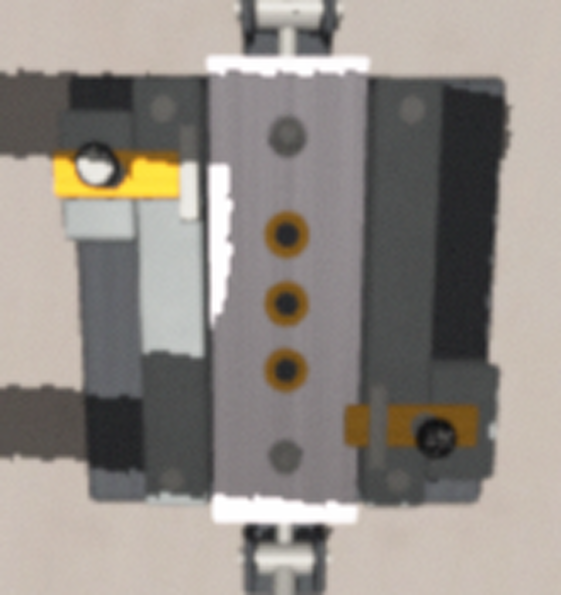

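The wrist view shows the plate between columns 297 and 341, with the dowels at (319,79.4) and (318.6,174). The near knob is at (263.5,88), already well back. The far knob is at (363,168), with its bolt over the plate edge. Next I'll cast these pixels to positions.

```bash
python3 - <<'E'
from h import *
import pickle
w,t,s=pickle.load(open("v2.pkl","rb"))
A=onz(w,(319.05,79.35),46);B=onz(w,(318.6,174.05),46);c=(A+B)/2;v=A-B
yaw=np.degrees(np.arctan2(v[1],v[0]))-90
print("dowel fit",c,np.linalg.norm(v),yaw)
e=[onz(w,(319.0,56.6),38),onz(w,(318.4,193.3),38)];print("plate ends",(e[0]+e[1])/2,np.linalg.norm(e[0]-e[1]))
for cc,yy in ((c*[1,1,0],yaw),(FC,FY)):
  a=np.radians(yy);M=np.array([[np.cos(a),np.sin(a)],[-np.sin(a),np.cos(a)]])
  for u in ((263.5,88.2),(362.7,168.2)):print(M@(onz(w,u,71)-cc)[:2])
# top: refine w/ plate in top img
E
```

```text
dowel fit [481.66741865 174.41301375  46.        ] 102.15420381619877 9.11866268990427
plate ends [481.69967155 173.69002272  38.        ] 150.87181112972823
[-55.24175301  39.60578977]
[ 46.7719744  -40.02207148]
[-52.50499681  41.81041776]
[ 49.78421194 -37.4632515 ]
```

```bash
sed -i 's/^FC=.*/FC=np.array([480.5,173.0,0]);FY=9.0/' h.py; cat > go.py <<'E'
import sys
from h import *
for a in sys.argv[1:]:
    P=[float(v) for v in a.split(",")]
    print(P,delta(fx(P[:3]),goal(FY)))
s=sense();print(s["time"],s["ft_force"].round(1))
p=tool()[0];a=np.radians(FY);M=np.array([[np.cos(a),np.sin(a)],[-np.sin(a),np.cos(a)]]);print("fix",M@(p-FC)[:2],p[2])
E
python3 go.py 12,-40,56 12,-40,80 30,-40,56
```

```text
[12.0, -40.0, 56.0] (array([ 0.1754,  0.0136, -0.0182]), array([ 0.0035, -0.0001, -0.0001]))
[12.0, -40.0, 80.0] (array([ 0.1514,  0.0136, -0.0182]), array([ 0.0035, -0.0001, -0.0001]))
[30.0, -40.0, 56.0] (array([ 0.1754,  0.0316, -0.0181]), array([ 0.0035, -0.0001, -0.0001]))
2.2167 [ 0.1  0.6 -0.4]
fix [ -1.51852339 -58.24619791] 231.38370123974394
```

>>> {"api": "drive_tool", "payload": {
  "deltas": [
    [255,0.03,0.014,-0.018,0.003,0,0],
    [255,0.065,0.014,-0.018,0.003,0,0],
    [255,0.1,0.014,-0.018,0.003,0,0],
    [255,0.135,0.014,-0.018,0.003,0,0],
    [255,0.16,0.014,-0.018,0.003,0,0],
    [255,0.175,0.014,-0.018,0.003,0,0],
    [255,0.175,0.018,-0.018,0.003,0,0],
    [255,0.175,0.024,-0.018,0.003,0,0],
    [255,0.175,0.03,-0.018,0.003,0,0],
    [255,0.175,0.034,-0.018,0.003,0,0]
  ]
}}

```text
time: 3.05
tool_pos: [521.1, 138.1, 58.2]
tcp_rot: [92.4, 89.8, 11.4]
ft_force: [-1.8, -0.1, -1.3]
finger_gap: 0.0
```

```bash
python3 go.py; python3 - <<'E'
from h import *
w=snapshot("wrist");cv2.imwrite("pics/w3.png",w["frame"])
E
```

```text
3.05 [-1.8 -0.1 -1.3]
fix [ 34.68669539 -40.81724493] 58.2283880460669
```

View pics/w3.png

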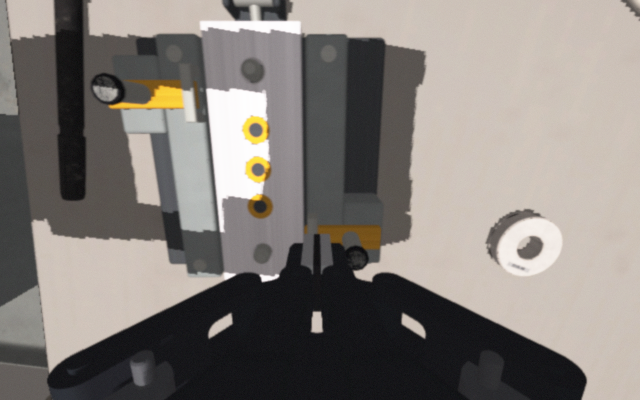

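The wrist view shows the shut fingertips against the far knob (356,258). The 1.8 N force matches bolt friction, so I'll keep pushing.

>>> {"api": "drive_tool", "payload": {
  "deltas": [
    [255,0,0.001,0,0,0,0],
    [255,0,0.002,0,0,0,0],
    [255,0,0.003,0,0,0,0],
    [255,0,0.004,0,0,0,0],
    [255,0,0.005,0,0,0,0],
    [255,0,0.006,0,0,0,0],
    [255,0,0.007,0,0,0,0],
    [255,0,0.008,0,0,0,0],
    [255,0,0.009,0,0,0,0],
    [255,0,0.01,0,0,0,0]
  ]
}}

```text
time: 3.93
tool_pos: [528.0, 139.0, 56.0]
tcp_rot: [-88.3, 89.8, -169.4]
ft_force: [-12.0, -2.3, 8.4]
finger_gap: -0.4
```

```bash
python3 go.py
```

```text
3.9333 [-12.   -2.3   8.4]
fix [ 41.5459277  -41.03634719] 56.031526622053406
```

>>> {"api": "drive_tool", "payload": {
  "deltas": [
    [255,0,-0.02,0,0,0,0],
    [255,-0.004,-0.042,0,0,0,0],
    [255,-0.004,-0.045,-0.03,0,0,0],
    [255,-0.004,-0.05,-0.06,0,0,0],
    [255,-0.002,-0.055,-0.081,0,0,0],
    [255,0,-0.065,-0.081,0,0,0],
    [255,0,-0.072,-0.081,0,0,0],
    [255,0,-0.076,-0.081,0,0,0],
    [255,0,-0.078,-0.081,0,0,0],
    [255,0,-0.08,-0.081,0,0,0]
  ]
}}

```text
time: 4.77
tool_pos: [438.1, 206.4, 56.6]
tcp_rot: [94.2, 89.9, 13.1]
ft_force: [1.5, 0.7, -1.9]
finger_gap: -0.2
```

```bash
python3 go.py
```

```text
4.7667 [ 1.5  0.7 -1.9]
fix [-36.69755131  39.58022714] 56.5860153096146
```

>>> {"api": "drive_tool", "payload": {
  "deltas": [
    [255,0,-0.001,0,0,0,0],
    [255,0,-0.002,0,0,0,0],
    [255,0,-0.003,0,0,0,0],
    [255,0,-0.004,0,0,0,0],
    [255,0,-0.005,0,0,0,0],
    [255,0,-0.006,0,0,0,0],
    [255,0,-0.006,0,0,0,0],
    [255,0,-0.006,0,0,0,0],
    [255,0,-0.006,0,0,0,0],
    [255,0,-0.006,0,0,0,0]
  ]
}}

```text
time: 5.6
tool_pos: [434.4, 205.9, 57.1]
tcp_rot: [90.2, 89.7, 9.2]
ft_force: [13.4, 1.5, -8.5]
finger_gap: 0.1
```

```bash
python3 go.py
```

```text
5.6 [13.4  1.5 -8.5]
fix [-40.40057123  39.73853175] 57.12197344197735
```

```bash
sed -i 's/^FC=.*/FC=np.array([481.0,173.1,0]);FY=9.0/' h.py; python3 go.py -30,40,57 0,60,100 0,147,100 0,147,82
```

```text
[-30.0, 40.0, 57.0] (array([ 0.0002,  0.0109, -0.0003]), array([-0.0016, -0.    , -0.006 ]))
[0.0, 60.0, 100.0] (array([-0.0426,  0.0411, -0.0203]), array([-0.0016, -0.    , -0.006 ]))
[0.0, 147.0, 100.0] (array([-0.0426,  0.041 , -0.1073]), array([-0.0016, -0.    , -0.006 ]))
[0.0, 147.0, 82.0] (array([-0.0246,  0.0409, -0.1073]), array([-0.0016, -0.    , -0.006 ]))
5.6 [13.4  1.5 -8.5]
fix [-40.91005885  39.71798015] 57.12197344197735
```

>>> {"api": "drive_tool", "payload": {
  "deltas": [
    [255,0,0.013,0,0,0,0],
    [255,-0.02,0.025,0,0,0,0],
    [255,-0.043,0.043,-0.01,0,0,0],
    [255,-0.043,0.043,-0.04,0,0,0],
    [255,-0.043,0.043,-0.075,0,0,0],
    [255,-0.043,0.043,-0.107,0,0,0],
    [255,-0.035,0.043,-0.107,0,0,0],
    [255,-0.028,0.043,-0.107,0,0,0],
    [255,-0.025,0.043,-0.107,0,0,0],
    [255,-0.025,0.043,-0.107,0,0,0]
  ]
}}

```text
time: 6.43
tool_pos: [456.3, 316.7, 79.5]
tcp_rot: [-64.8, 89.8, -145.9]
ft_force: [-1.3, 0.2, -0.7]
finger_gap: 0.2
```

```bash
python3 go.py 0,152,52; python3 - <<'E'
from h import *
w=snapshot("wrist");cv2.imwrite("pics/w4.png",w["frame"])
E
```

```text
[0.0, 152.0, 52.0] (array([ 0.0275,  0.002 , -0.0063]), array([-0.0017,  0.0015,  0.0031]))
6.4333 [-1.3  0.2 -0.7]
fix [ -1.90526816 145.70885109] 79.51759127644318
```

View pics/w4.png

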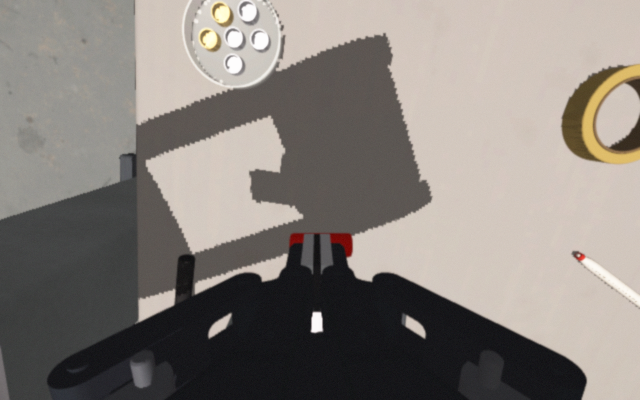

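The wrist view shows the fingertips just above the centre of the left red pad (columns 290–352), so I'll press it about half a stroke.

>>> {"api": "drive_tool", "payload": {
  "deltas": [
    [255,0.003,0.001,-0.001,0,0,0],
    [255,0.006,0.002,-0.002,0,0,0],
    [255,0.01,0.002,-0.003,0,0,0],
    [255,0.014,0.002,-0.004,0,0,0],
    [255,0.018,0.002,-0.005,0,0,0],
    [255,0.022,0.002,-0.006,0,0,0],
    [255,0.025,0.002,-0.007,0,0,0],
    [255,0.028,0.002,-0.008,0,0,0],
    [255,0.03,0.002,-0.008,0,0,0],
    [255,0.03,0.002,-0.008,0,0,0]
  ]
}}

```text
time: 7.32
tool_pos: [458.9, 327.1, 51.9]
tcp_rot: [122.2, 89.9, 41.1]
ft_force: [0.8, 2.3, 4.2]
finger_gap: 0.1
```

```bash
python3 go.py  0,152,100 0,0,100 0,-147,100 0,-147,82
```

```text
[0.0, 152.0, 100.0] (array([-0.0481, -0.0021,  0.0035]), array([-0.0011, -0.0012, -0.0019]))
[0.0, 0.0, 100.0] (array([-0.0483, -0.002 ,  0.1555]), array([-0.0011, -0.0012, -0.0019]))
[0.0, -147.0, 100.0] (array([-0.0485, -0.0018,  0.3025]), array([-0.0011, -0.0012, -0.0019]))
[0.0, -147.0, 82.0] (array([-0.0305, -0.0018,  0.3025]), array([-0.0011, -0.0012, -0.0019]))
7.3167 [0.8 2.3 4.2]
fix [  2.23588827 155.55396392] 51.87355518327115
```

>>> {"api": "drive_tool", "payload": {
  "deltas": [
    [255,-0.035,-0.002,0,0,0,0],
    [255,-0.048,-0.002,0.03,0,0,0],
    [255,-0.048,-0.002,0.07,0,0,0],
    [255,-0.048,-0.002,0.11,0,0,0],
    [255,-0.048,-0.002,0.15,0,0,0],
    [255,-0.048,-0.002,0.19,0,0,0],
    [255,-0.048,-0.002,0.23,0,0,0],
    [255,-0.048,-0.002,0.265,0,0,0],
    [255,-0.048,-0.002,0.29,0,0,0],
    [255,-0.045,-0.002,0.302,0,0,0]
  ]
}}

```text
time: 8.15
tool_pos: [503.2, 24.2, 96.5]
tcp_rot: [-4.4, 89.9, -85.6]
ft_force: [0.5, 0.6, 0.9]
finger_gap: -0.4
```

```bash
python3 go.py  0,-148,82; python3 - <<'E'
from h import *
w=snapshot("side");cv2.imwrite("pics/s5.png",cv2.resize(w["frame"][150:260,270:470],None,fx=4,fy=4,interpolation=cv2.INTER_CUBIC))
w=snapshot("wrist");cv2.imwrite("pics/w5.png",w["frame"])
E
```

```text
[0.0, -148.0, 82.0] (array([ 0.0145,  0.0014, -0.0026]), array([-0.0041,  0.0013,  0.0001]))
8.15 [0.5 0.6 0.9]
fix [  -1.40804276 -150.56751946] 96.46189846040612
```

View pics/w5.png

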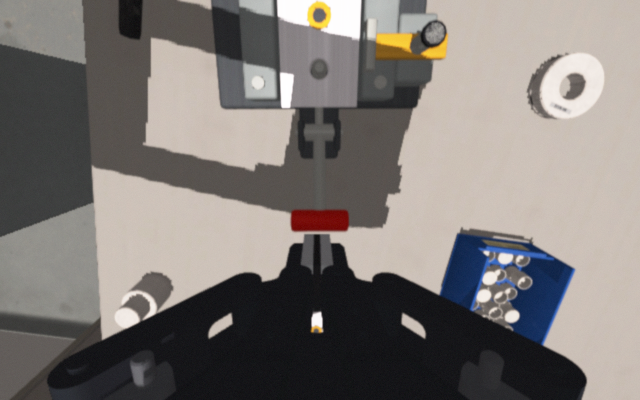

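View pics/s5.png

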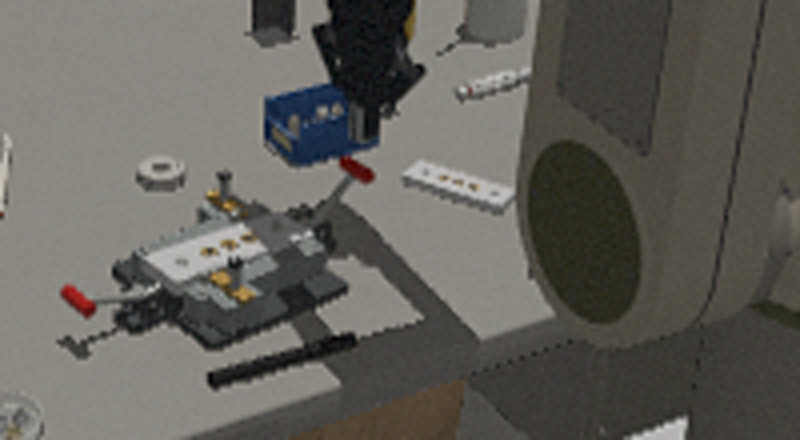

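The wrist view shows the right pad at (320,221) and the fingertips at (318,240). The side view shows the left lever partly down. I'll measure the pad's offset and then press.

```bash
python3 - <<'E'
from h import *
w=snapshot("wrist");P=onz(w,(320,221),68);a=np.radians(FY);M=np.array([[np.cos(a),np.sin(a)],[-np.sin(a),np.cos(a)]]);print(M@(P-FC)[:2])
E
python3 go.py 0,-148,78 0,-155,30
```

```text
[   0.98941775 -141.65833332]
[0.0, -148.0, 78.0] (array([0.0175, 0.0017, 0.0006]), array([-0.0034, -0.0005,  0.0016]))
[0.0, -155.0, 30.0] (array([0.0655, 0.0019, 0.0076]), array([-0.0034, -0.0005,  0.0016]))
8.3 [0.6 0.4 0.8]
fix [  -1.71917196 -147.4445101 ] 95.52896689095485
```

>>> {"api": "drive_tool", "payload": {
  "deltas": [
    [255,0.01,0.002,0.0,0,0,0],
    [255,0.017,0.002,0.001,0,0,0],
    [255,0.021,0.002,0.001,0,0,0],
    [255,0.025,0.002,0.002,0,0,0],
    [255,0.029,0.002,0.003,0,0,0],
    [255,0.033,0.002,0.004,0,0,0],
    [255,0.037,0.002,0.005,0,0,0],
    [255,0.041,0.002,0.006,0,0,0],
    [255,0.045,0.002,0.006,0,0,0],
    [255,0.045,0.002,0.006,0,0,0]
  ]
}}

```text
time: 9.13
tool_pos: [506.2, 22.4, 51.0]
tcp_rot: [35.3, 90.0, -45.7]
ft_force: [0.6, -0.0, 1.2]
finger_gap: 0.2
```

```bash
python3 go.py 0,-152,95 0,154,95 0,154,60
```

```text
[0.0, -152.0, 95.0] (array([-0.044 , -0.0013, -0.0008]), array([-0.0002,  0.0007, -0.0005]))
[0.0, 154.0, 95.0] (array([-0.0442, -0.0014, -0.3068]), array([-0.0002,  0.0007, -0.0005]))
[0.0, 154.0, 60.0] (array([-0.0092, -0.0014, -0.3068]), array([-0.0002,  0.0007, -0.0005]))
9.1333 [ 0.6 -0.   1.2]
fix [   1.34528854 -152.78998504] 50.95980951195149
```

>>> {"api": "drive_tool", "payload": {
  "deltas": [
    [255,-0.035,-0.002,0,0,0,0],
    [255,-0.044,-0.002,-0.03,0,0,0],
    [255,-0.044,-0.002,-0.07,0,0,0],
    [255,-0.044,-0.002,-0.11,0,0,0],
    [255,-0.044,-0.002,-0.15,0,0,0],
    [255,-0.044,-0.002,-0.19,0,0,0],
    [255,-0.044,-0.002,-0.23,0,0,0],
    [255,-0.044,-0.002,-0.27,0,0,0],
    [255,-0.044,-0.002,-0.3,0,0,0],
    [255,-0.025,-0.002,-0.307,0,0,0]
  ]
}}

```text
time: 9.97
tool_pos: [456.7, 331.8, 79.8]
tcp_rot: [127.1, 89.6, 46.3]
ft_force: [1.3, -0.1, 1.5]
finger_gap: 0.2
```

```bash
python3 go.py 0,156,60 0,158,29; python3 - <<'E'
from h import *
w=snapshot("side");cv2.imwrite("pics/s6.png",cv2.resize(w["frame"][150:260,270:470],None,fx=4,fy=4,interpolation=cv2.INTER_CUBIC))
E
```

```text
[0.0, 156.0, 60.0] (array([ 0.0198, -0.0009,  0.0046]), array([ 0.0034, -0.0043, -0.0057]))
[0.0, 158.0, 29.0] (array([ 0.0508, -0.0011,  0.0027]), array([ 0.0034, -0.0043, -0.0057]))
9.9667 [ 1.3 -0.1  1.5]
fix [  0.77381116 160.50576468] 79.80636271583604
```

View pics/s6.png

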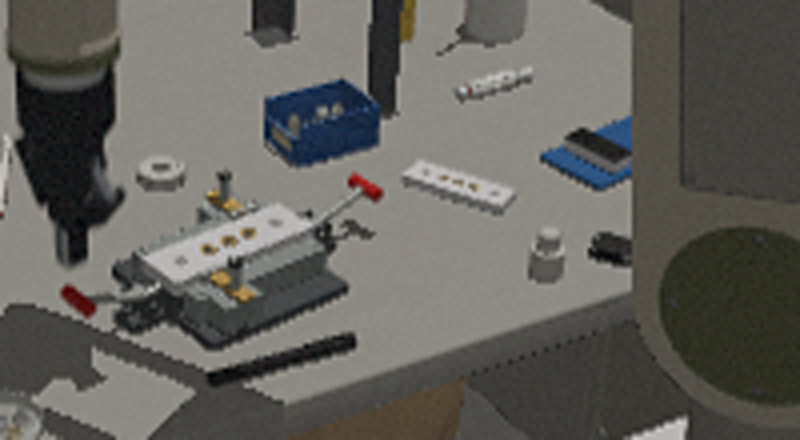

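The side view shows both levers about half down and the plate raised evenly. Now I'll press the left lever to the bottom.

>>> {"api": "drive_tool", "payload": {
  "deltas": [
    [255,0.015,-0.001,0.001,0,0,0],
    [255,0.023,-0.001,0.001,0,0,0],
    [255,0.028,-0.001,0.0,0,0,0],
    [255,0.033,-0.001,-0.001,0,0,0],
    [255,0.038,-0.001,-0.002,0,0,0],
    [255,0.042,-0.001,-0.002,0,0,0],
    [255,0.046,-0.001,-0.002,0,0,0],
    [255,0.049,-0.001,-0.002,0,0,0],
    [255,0.05,-0.001,-0.002,0,0,0],
    [255,0.05,-0.001,-0.002,0,0,0]
  ]
}}

```text
time: 10.85
tool_pos: [455.7, 327.3, 28.1]
tcp_rot: [114.5, 89.9, 33.5]
ft_force: [-6.9, -2.0, 16.2]
finger_gap: -0.0
```

```bash
python3 go.py 0,158,29 0,158,95
```

```text
[0.0, 158.0, 29.0] (array([-0.0009,  0.0008, -0.0017]), array([-0.0012, -0.0006, -0.0012]))
[0.0, 158.0, 95.0] (array([-0.0669,  0.0009, -0.0018]), array([-0.0012, -0.0006, -0.0012]))
10.85 [-6.9 -2.  16.2]
fix [ -0.82600071 156.26904291] 28.11059884471606
```

>>> {"api": "drive_tool", "payload": {
  "deltas": [
    [255,-0.035,0.001,0,0,0,0],
    [255,-0.065,0.001,0.02,0,0,0],
    [255,-0.067,0.001,0.06,0,0,0],
    [255,-0.067,0.001,0.1,0,0,0],
    [255,-0.067,0.001,0.14,0,0,0],
    [255,-0.067,0.001,0.18,0,0,0],
    [255,-0.067,0.001,0.22,0,0,0],
    [255,-0.067,0.001,0.26,0,0,0],
    [255,-0.067,0.001,0.295,0,0,0],
    [255,-0.05,0.001,0.309,0,0,0]
  ]
}}

```text
time: 11.68
tool_pos: [507.1, 17.0, 79.6]
tcp_rot: [61.4, 89.6, -19.9]
ft_force: [0.2, 0.4, 0.7]
finger_gap: -0.2
```

```bash
python3 go.py 0,-155,60 0,-157,28
```

```text
[0.0, -155.0, 60.0] (array([ 0.0195, -0.0015, -0.0034]), array([-0.004 ,  0.0035, -0.0063]))
[0.0, -157.0, 28.0] (array([ 0.0516, -0.0017, -0.0015]), array([-0.004 ,  0.0035, -0.0063]))
11.6833 [0.2 0.4 0.7]
fix [   1.40444757 -158.29280819] 79.5667606903206
```

>>> {"api": "drive_tool", "payload": {
  "deltas": [
    [255,0.015,-0.001,0.0,0,0,0],
    [255,0.023,-0.001,0.001,0,0,0],
    [255,0.028,-0.001,0.001,0,0,0],
    [255,0.033,-0.001,0.002,0,0,0],
    [255,0.038,-0.001,0.003,0,0,0],
    [255,0.042,-0.001,0.003,0,0,0],
    [255,0.046,-0.001,0.003,0,0,0],
    [255,0.049,-0.001,0.003,0,0,0],
    [255,0.05,-0.001,0.003,0,0,0],
    [255,0.05,-0.001,0.003,0,0,0]
  ]
}}

```text
time: 12.52
tool_pos: [504.4, 18.9, 28.1]
tcp_rot: [74.2, 89.9, -6.9]
ft_force: [-6.9, -2.1, 17.5]
finger_gap: 0.1
```

```bash
python3 go.py 0,-157,110 0,-70,200
```

```text
[0.0, -157.0, 110.0] (array([-0.0819,  0.0011,  0.0011]), array([-0.0005,  0.0004, -0.0014]))
[0.0, -70.0, 200.0] (array([-0.172 ,  0.0012, -0.0859]), array([-0.0005,  0.0004, -0.0014]))
12.5167 [-6.9 -2.1 17.5]
fix [  -0.97133737 -155.94533027] 28.05247966247568
```

>>> {"api": "drive_tool", "payload": {
  "deltas": [
    [255,-0.03,0.001,0,0,0,0],
    [255,-0.065,0.001,-0.01,0,0,0],
    [60,-0.1,0.001,-0.025,0,0,0],
    [60,-0.13,0.001,-0.045,0,0,0],
    [60,-0.155,0.001,-0.065,0,0,0],
    [60,-0.172,0.001,-0.086,0,0,0],
    [60,-0.172,0.001,-0.086,0,0,0],
    [60,-0.172,0.001,-0.086,0,0,0],
    [60,-0.172,0.001,-0.086,0,0,0],
    [60,-0.172,0.001,-0.086,0,0,0]
  ]
}}

```text
time: 13.35
tool_pos: [490.2, 103.3, 196.5]
tcp_rot: [-91.3, 89.8, -172.4]
ft_force: [0.5, 0.0, -0.5]
finger_gap: 65.1
```

```bash
python3 go.py; python3 - <<'E'
from h import *
import pickle
w=snapshot("wrist");s=snapshot("side");pickle.dump((w,s),open("v7.pkl","wb"))
f=w["frame"];cv2.imwrite("pics/w7.png",f)
cv2.imwrite("pics/s7.png",cv2.resize(s["frame"][150:260,270:470],None,fx=4,fy=4,interpolation=cv2.INTER_CUBIC))
for P in ([0,52,46],[0,-52,46],[-60,40,71],[60,-40,71],[-25,75,54],[25,75,54],[-25,-75,54],[25,-75,54]):print(P,proj(w,[fx(P)]).round(1))
E
```

```text
13.35 [ 0.5  0.  -0.5]
fix [ -1.82762686 -70.36323037] 196.50656111465076
[0, 52, 46] [[318.1  60.3]]
[0, -52, 46] [[318.  170.3]]
[-60, 40, 71] [[248.7  69.8]]
[60, -40, 71] [[382.  162.2]]
[-25, 75, 54] [[290.   30.3]]
[25, 75, 54] [[346.3  30.2]]
[-25, -75, 54] [[293.7 193.8]]
[25, -75, 54] [[342.3 193.8]]
```

View pics/w7.png

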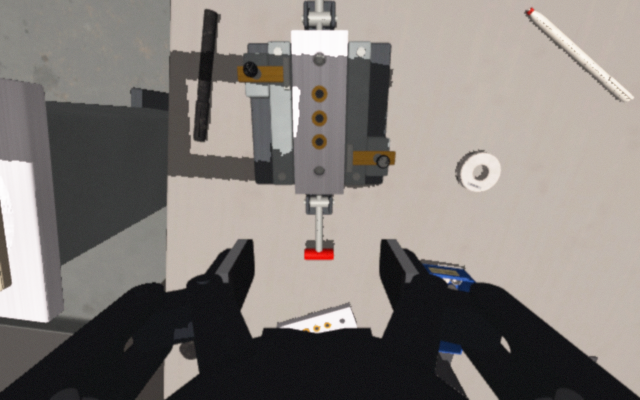

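View pics/s7.png

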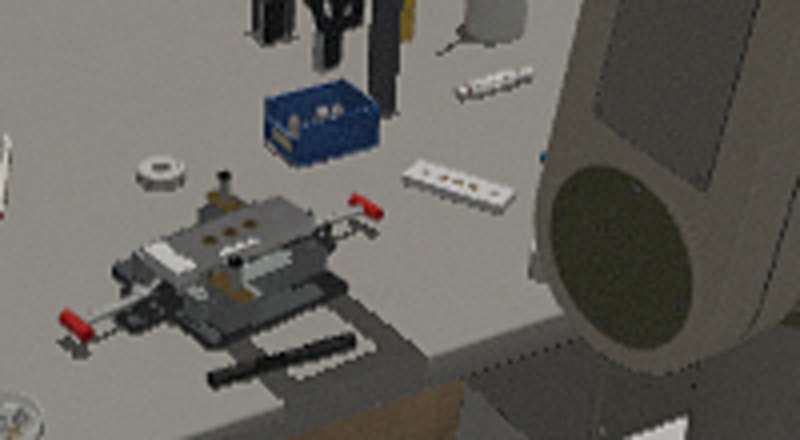

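Wrist view: the plate spans columns 293–347 and is raised level. Both bolts are back, with knobs at (250,69) and (384,160) where the stops predict them. Next I'll descend to grip.

```bash
python3 go.py 0.5,0,110 0.5,0,60 0.5,0,39
```

```text
[0.5, 0.0, 110.0] (array([ 0.0867,  0.0023, -0.0706]), array([-0.002 , -0.0001,  0.0026]))
[0.5, 0.0, 60.0] (array([ 0.1367,  0.0024, -0.0706]), array([-0.002 , -0.0001,  0.0026]))
[0.5, 0.0, 39.0] (array([ 0.1577,  0.0025, -0.0706]), array([-0.002 , -0.0001,  0.0026]))
13.45 [0.9 0.2 0.2]
fix [ -1.72224375 -70.58911866] 196.6918699329752
```

>>> {"api": "drive_tool", "payload": {
  "deltas": [
    [60,0.0,0.001,-0.025,0,0,0],
    [60,0.02,0.002,-0.05,0,0,0],
    [60,0.045,0.002,-0.065,0,0,0],
    [60,0.07,0.002,-0.071,0,0,0],
    [60,0.09,0.002,-0.071,0,0,0],
    [60,0.11,0.002,-0.071,0,0,0],
    [60,0.125,0.002,-0.071,0,0,0],
    [60,0.132,0.002,-0.071,0,0,0],
    [60,0.132,0.002,-0.071,0,0,0],
    [60,0.132,0.002,-0.071,0,0,0]
  ]
}}

```text
time: 14.28
tool_pos: [481.9, 173.8, 66.1]
tcp_rot: [-83.1, 89.9, -164.2]
ft_force: [-0.5, -0.8, 0.8]
finger_gap: 65.2
```

```bash
python3 - <<'E'
from h import *
w=snapshot("wrist");cv2.imwrite("pics/w8.png",w["frame"])
s=snapshot("side");cv2.imwrite("pics/s8.png",cv2.resize(s["frame"][150:260,270:470],None,fx=4,fy=4,interpolation=cv2.INTER_CUBIC))
E
python3 go.py 0.5,0,39
```

```text
[0.5, 0.0, 39.0] (array([ 0.0285, -0.0017,  0.0008]), array([-0.0015, -0.0002, -0.0017]))
14.3833 [-0.1 -1.1 -1.3]
fix [2.12024764 0.84023494] 67.48837874014829
```

View pics/w8.png

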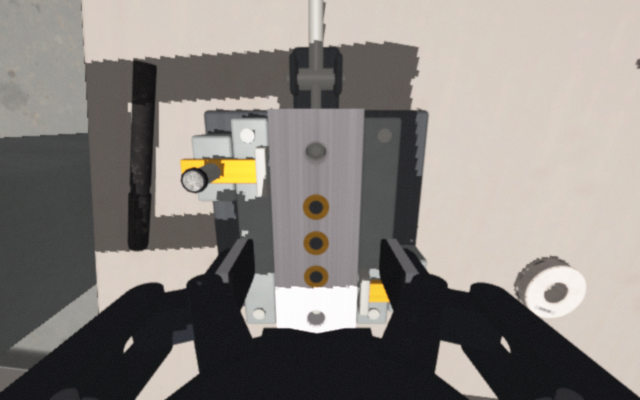

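View pics/s8.png

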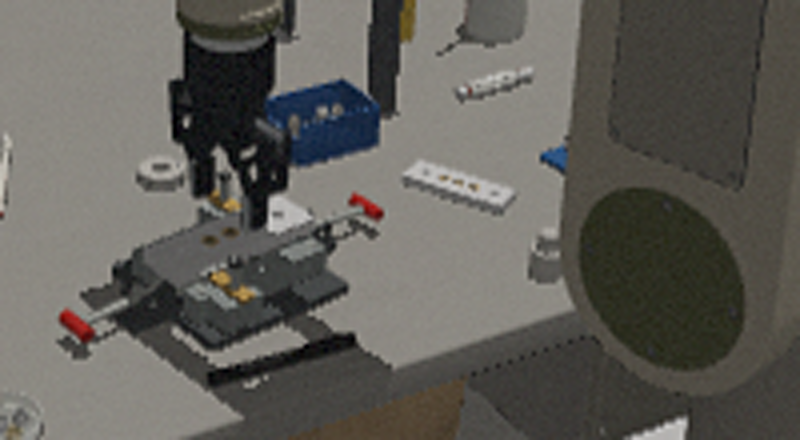

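Wrist view: the fingertips at columns 253 and 382 straddle the plate (269–364) evenly. I'll lower the gripper and close it.

>>> {"api": "drive_tool", "payload": {
  "deltas": [
    [60,0.008,0,0,0,0,0],
    [60,0.016,0,0,0,0,0],
    [60,0.022,0,0,0,0,0],
    [60,0.026,0,0,0,0,0],
    [60,0.027,0,0,0,0,0],
    [60,0.027,0,0,0,0,0],
    [60,0.027,0,0,0,0,0],
    [60,0.027,0,0,0,0,0],
    [60,0.027,0,0,0,0,0],
    [60,0.027,0,0,0,0,0]
  ]
}}

```text
time: 15.22
tool_pos: [482.2, 174.3, 39.6]
tcp_rot: [90.8, 90.0, 9.8]
ft_force: [-0.2, 0.5, 0.0]
finger_gap: 65.2
```

```bash
python3 go.py 0,0,38; python3 - <<'E'
from h import *
w=snapshot("wrist");cv2.imwrite("pics/w9.png",w["frame"])
E
```

```text
[0.0, 0.0, 38.0] (array([ 0.0016, -0.0014,  0.001 ]), array([-0.001 , -0.    , -0.0005]))
15.2167 [-0.2  0.5  0. ]
fix [1.41265286 1.03144147] 39.6024570345628
```

View pics/w9.png

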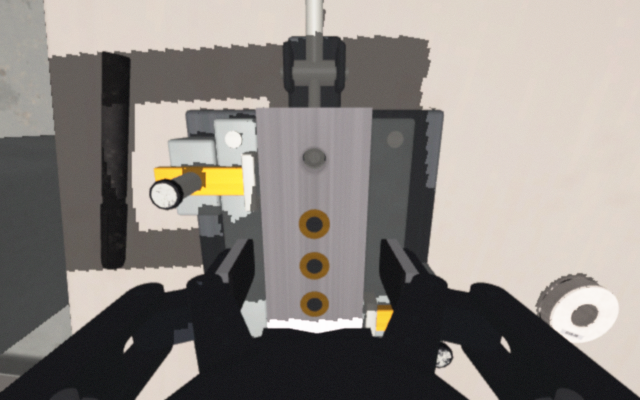

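```bash
python3 - <<'E'
from h import *
w=snapshot("wrist");p,R=tool()
print(R.T@(onz(w,(314.5,266),54)-p), R.T@(onz(w,(314.5,157.5),46)-p))
E
```

```text
[-14.48046294  -0.34499761   1.4132358 ] [ -6.47815742  -0.34647455 -51.48266153]
```

>>> {"api": "drive_tool", "payload": {
  "deltas": [
    [60,0,-0.001,0.001,0,0,0],
    [255,0,-0.001,0.001,0,0,0],
    [255,0,-0.001,0.001,0,0,0],
    [255,0,-0.001,0.001,0,0,0],
    [255,0,-0.001,0.001,0,0,0],
    [255,0,-0.001,0.001,0,0,0],
    [255,0,-0.001,0.001,0,0,0],
    [255,0,-0.001,0.001,0,0,0],
    [255,0,-0.001,0.001,0,0,0],
    [255,0,-0.001,0.001,0,0,0]
  ],
  "squeeze": 50
}}

```text
time: 16.15
tool_pos: [481.2, 173.1, 39.5]
tcp_rot: [-41.2, 90.0, -122.2]
ft_force: [-3.1, -1.3, 5.4]
finger_gap: 48.6
```

```bash
python3 go.py
```

```text
16.15 [-3.1 -1.3  5.4]
fix [ 0.18145436 -0.0344203 ] 39.539958548810056
```

>>> {"api": "drive_tool", "payload": {
  "deltas": [
    [255,-0.002,0,0,0,0,0],
    [255,-0.004,0,0,0,0,0],
    [255,-0.006,0,0,0,0,0],
    [255,-0.008,0,0,0,0,0],
    [255,-0.01,0,0,0,0,0],
    [255,-0.012,0,0,0,0,0],
    [255,-0.014,0,0,0,0,0],
    [255,-0.016,0,0,0,0,0],
    [255,-0.018,0,0,0,0,0],
    [255,-0.018,0,0,0,0,0]
  ]
}}

```text
time: 16.98
tool_pos: [481.5, 173.2, 57.9]
tcp_rot: [96.0, 90.0, 14.9]
ft_force: [-0.4, -0.0, -2.3]
finger_gap: 48.4
```

```bash
python3 go.py; python3 - <<'E'
from h import *
w=snapshot("wrist");cv2.imwrite("pics/w10.png",w["frame"])
s=snapshot("side");cv2.imwrite("pics/s10.png",cv2.resize(s["frame"][150:260,270:470],None,fx=4,fy=4,interpolation=cv2.INTER_CUBIC))
E
```

```text
16.9833 [-0.4 -0.  -2.3]
fix [0.52661495 0.04775649] 57.853302396548195
```

View pics/w10.png

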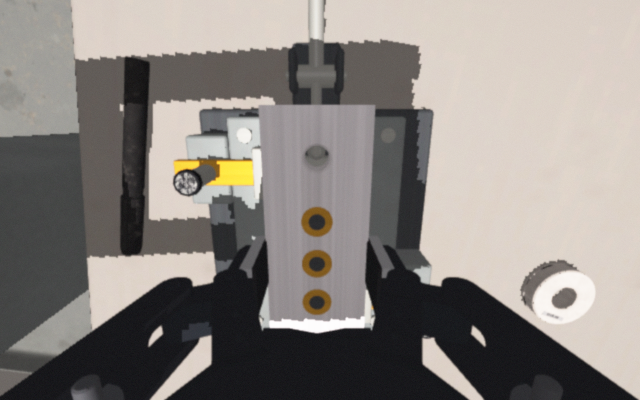

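View pics/s10.png

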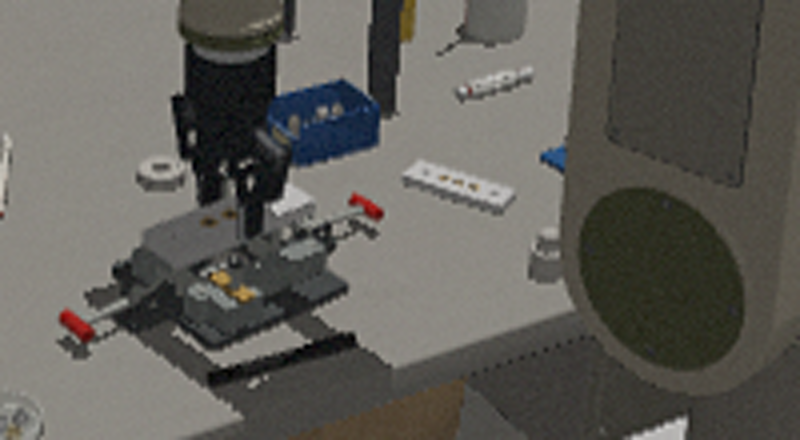

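The plate is free of the dowels: the hole at (317,155) is clear, and the side view shows the plate level above the fixture. Next I'll plan the transfer, refining the rest's pose by ray-casting from the top view.

```bash
python3 - <<'E'
from h import *
import pickle
w,top,sd=pickle.load(open("v2.pkl","rb"))
def fit(s,roi,z):
    f=s["frame"];hsv=cv2.cvtColor(f,cv2.COLOR_BGR2HSV);H,S,V=[hsv[...,i].astype(int) for i in range(3)]
    m=((H>100)&(H<128)&(S>90)&(V>25)).astype(np.uint8);M=np.zeros_like(m);x,y,X,Y=roi;M[y:Y,x:X]=m[y:Y,x:X]
    d=np.zeros_like(M);d[y:Y,x:X]=(V[y:Y,x:X]<60)
    return M,d
M,d=fit(top,(425,190,495,232),8)
bl=[b for b in blobs(d,20)];print(bl)
P=[onz(top,b[1],24) for b in bl];print(P)
if len(P)==2:
    v=P[0]-P[1];print((P[0]+P[1])/2,np.linalg.norm(v),np.degrees(np.arctan2(v[1],v[0]))-90)
f=sd["frame"][165:205,390:460];cv2.imwrite("pics/srest.png",cv2.resize(f,None,fx=8,fy=8,interpolation=cv2.INTER_CUBIC))
R=goal(10.1)
for q in ([509.3,-296.5,130],[509.3,-296.5,45],[509.3,-296.5,24]):print(delta(q,R))
E
```

```text
[(np.int32(110), array([475.57272727, 208.11818182]), array([471, 200,  10,  17], dtype=int32)), (np.int32(106), array([446.64150943, 213.38679245]), array([442, 205,  10,  18], dtype=int32))]
[array([ 516.74146596, -346.14686558,   24.        ]), array([ 499.18157035, -248.28390101,   24.        ])]
[ 507.96151816 -297.21538329   24.        ] 99.4259008885371 -169.82746803332185
(array([-0.0726, -0.0452,  0.4683]), array([-0.0203, -0.    , -0.0002]))
(array([ 0.0124, -0.0452,  0.4683]), array([-0.0203, -0.    , -0.0002]))
(array([ 0.0334, -0.0453,  0.4683]), array([-0.0203, -0.    , -0.0002]))
```

View pics/srest.png

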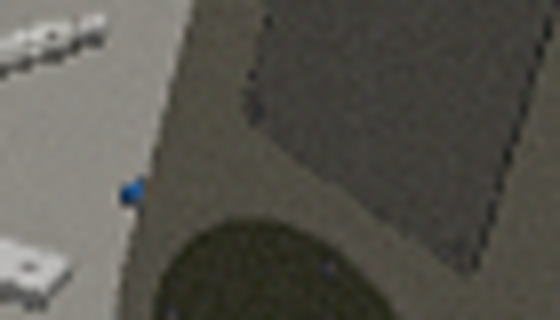

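The rubber blocks give a rest centre of (508,−297) and yaw 10.2°, which agrees with the base outline. The side view of the rest is blocked by the arm. I'll do the transfer in two calls.

>>> {"api": "drive_tool", "payload": {
  "deltas": [
    [255,-0.025,0,0,0,0,0],
    [255,-0.05,0,0.005,0,0,0],
    [255,-0.07,-0.002,0.025,0,0,0],
    [255,-0.075,-0.005,0.055,0,0,0],
    [255,-0.075,-0.008,0.09,0,0,0],
    [255,-0.075,-0.012,0.125,-0.005,0,0],
    [255,-0.075,-0.015,0.16,-0.005,0,0],
    [255,-0.075,-0.019,0.195,-0.01,0,0],
    [255,-0.075,-0.022,0.23,-0.01,0,0],
    [255,-0.075,-0.025,0.26,-0.01,0,0]
  ]
}}

```text
time: 17.92
tool_pos: [496.6, -89.8, 132.3]
tcp_rot: [19.1, 90.0, -61.4]
ft_force: [0.8, 0.1, -2.0]
finger_gap: 48.8
```

>>> {"api": "drive_tool", "payload": {
  "deltas": [
    [255,0,-0.003,0.035,-0.001,0,0],
    [255,0,-0.006,0.07,-0.002,0,0],
    [255,0,-0.01,0.105,-0.004,0,0],
    [255,0,-0.013,0.14,-0.006,0,0],
    [255,0,-0.016,0.17,-0.008,0,0],
    [255,0,-0.018,0.193,-0.009,0,0],
    [255,0,-0.02,0.205,-0.01,0,0],
    [255,0,-0.02,0.208,-0.01,0,0],
    [255,0,-0.02,0.208,-0.01,0,0],
    [255,0,-0.02,0.208,-0.01,0,0]
  ]
}}

```text
time: 18.75
tool_pos: [511.4, -294.8, 131.9]
tcp_rot: [-159.3, 89.9, 120.8]
ft_force: [-0.7, 0.2, -2.0]
finger_gap: 48.7
```

```bash
python3 - <<'E'
from h import *
t=snapshot("top");w=snapshot("wrist");cv2.imwrite("pics/t11.png",cv2.resize(t["frame"][150:270,260:520],None,fx=3,fy=3,interpolation=cv2.INTER_CUBIC));cv2.imwrite("pics/w11.png",w["frame"])
R=goal(10.1);print(tool()[0],sense()["ft_force"],sense()["joint_pos"])
for q in ([509.3,-296.5,45],[509.3,-296.5,24]):print(delta(q,R))
E
```

```text
[ 511.64909997 -294.4879256   132.16291838] [-0.06975126 -0.85811286 -2.3758863 ] [-3.49118675e+01  9.83796934e+00  9.31947956e+01  2.17466279e-02
  7.70001798e+01 -4.50818776e+01]
(array([ 0.0872, -0.0027,  0.0016]), array([ 0.0011, -0.0007,  0.0001]))
(array([ 0.1082, -0.0027,  0.0016]), array([ 0.0011, -0.0007,  0.0001]))
```

View pics/w11.png

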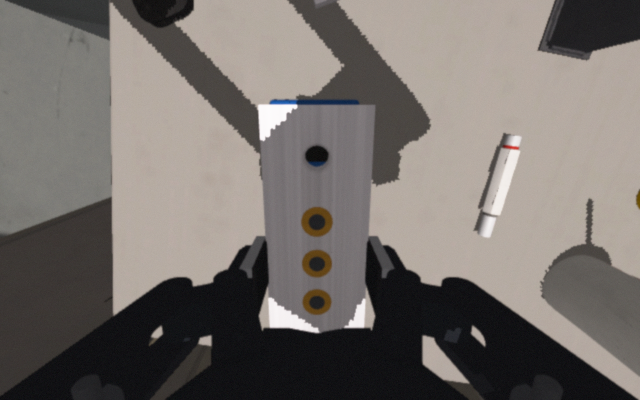

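View pics/t11.png

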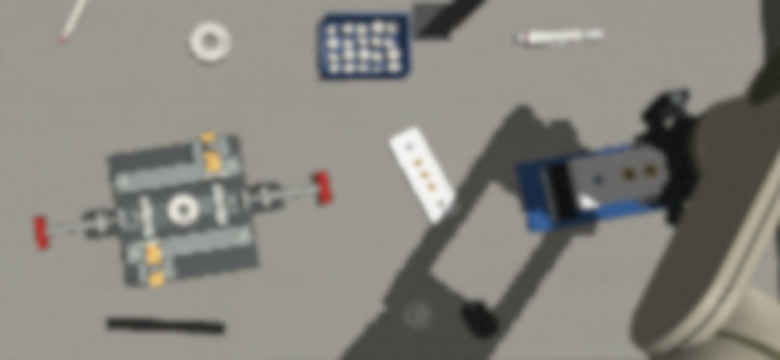

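Wrist view: the rest's blue base shows past the plate's end (columns 270–359, row 100). I'll cast that edge to check alignment.

```bash
python3 - <<'E'
from h import *
w=snapshot("wrist");f=w["frame"]
hsv=cv2.cvtColor(f,cv2.COLOR_BGR2HSV);H,S,V=[hsv[...,i].astype(int) for i in range(3)]
m=(H>100)&(H<128)&(S>110)&(V>40);m[115:]=False
b=max(blobs(m,10),key=lambda b:b[0]);print(b)
x,y,ww,hh=b[2]
ys=[np.where(m[:,c])[0].min() for c in (x+5,x+ww-6)]
a=onz(w,(x+5,ys[0]-.5),8);c=onz(w,(x+ww-6,ys[1]-.5),8);l=onz(w,(x,ys[0]+1),8);r=onz(w,(x+ww-1,ys[1]+1),8)
d=c-a;yaw=np.degrees(np.arctan2(d[1],d[0]));print(ys,l,r,np.linalg.norm(r-l),yaw)
for yw in (yaw,10.1):
    t=np.radians(yw);e=(a+c)/2;e=(l+r)/2*0+e;print(yw,(l+r)/2+90*np.array([np.sin(t),-np.cos(t),0]))
E
```

```text
(np.int32(350), array([314.  , 101.52]), array([270, 100,  89,   4], dtype=int32))
[np.int64(100), np.int64(100)] [ 456.85380771 -218.19655622    8.        ] [ 533.36007953 -204.39867455    8.        ] 77.74053746918177 10.223503563085732
10.223503563085732 [ 511.08090473 -299.8686748     8.        ]
10.1 [ 510.88994897 -299.90290158    8.        ]
```

>>> {"api": "drive_tool", "payload": {
  "deltas": [
    [255,0.015,-0.001,0.001,0,0,0],
    [255,0.03,-0.002,0.002,0,0,0],
    [255,0.045,-0.002,0.002,0,0,0],
    [255,0.06,-0.002,0.002,0,0,0],
    [255,0.075,-0.002,0.002,0,0,0],
    [255,0.087,-0.002,0.002,0,0,0],
    [255,0.095,-0.002,0.002,0,0,0],
    [255,0.1,-0.002,0.002,0,0,0],
    [255,0.1,-0.002,0.002,0,0,0],
    [255,0.1,-0.002,0.002,0,0,0]
  ]
}}

```text
time: 19.73
tool_pos: [510.1, -298.4, 32.6]
tcp_rot: [43.2, 90.0, -36.7]
ft_force: [-0.2, -0.6, -3.2]
finger_gap: 48.6
```

>>> {"api": "drive_tool", "payload": {
  "deltas": [
    [255,0.001,0,0,0,0,0],
    [255,0.002,0,0,0,0,0],
    [255,0.003,0,0,0,0,0],
    [255,0.004,0,0,0,0,0],
    [255,0.005,0,0,0,0,0],
    [255,0.006,0,0,0,0,0],
    [255,0.007,0,0,0,0,0],
    [255,0.007,0,0,0,0,0],
    [255,0.007,0,0,0,0,0],
    [255,0.007,0,0,0,0,0]
  ]
}}

```text
time: 20.57
tool_pos: [509.9, -298.4, 25.3]
tcp_rot: [-116.4, 90.0, 163.7]
ft_force: [0.9, -0.3, -2.8]
finger_gap: 48.6
```

```bash
python3 - <<'E'
from h import *
w=snapshot("wrist");cv2.imwrite("pics/w12.png",w["frame"])
print(tool()[0],sense()["ft_force"])
E
```

```text
[ 509.93206147 -298.39000206   25.33972253] [-0.51733409  0.15825389 -1.78892864]
```

View pics/w12.png

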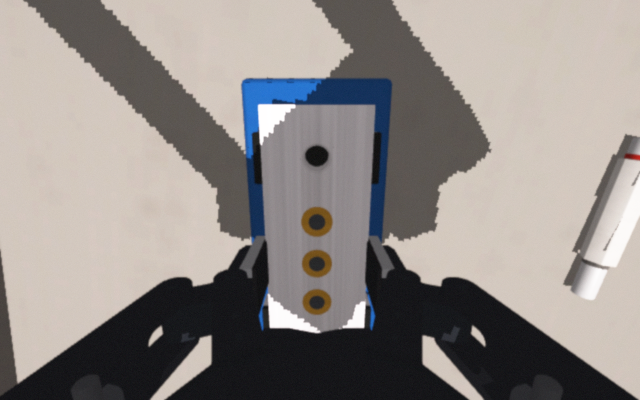

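Wrist view: the plate (258–376) is centred between the blue base edges (243–391) and square to them. I'll lower the last millimetres and check the position along the rest.

>>> {"api": "drive_tool", "payload": {
  "deltas": [
    [255,0.0005,0,0,0,0,0],
    [255,0.001,0,0,0,0,0],
    [255,0.0015,0,0,0,0,0],
    [255,0.002,0,0,0,0,0],
    [255,0.0025,0,0,0,0,0],
    [255,0.0025,0,0,0,0,0],
    [255,0.0025,0,0,0,0,0],
    [255,0.0025,0,0,0,0,0],
    [255,0.0025,0,0,0,0,0],
    [255,0.0025,0,0,0,0,0]
  ]
}}

```text
time: 21.45
tool_pos: [510.0, -298.4, 24.3]
tcp_rot: [38.4, 90.0, -41.5]
ft_force: [-6.4, 4.8, 11.8]
finger_gap: 48.5
```

```bash
python3 - <<'E'
from h import *
w=snapshot("wrist");p,R=tool();print(p,sense()["ft_force"])
f=w["frame"];hsv=cv2.cvtColor(f,cv2.COLOR_BGR2HSV);H,S,V=[hsv[...,i].astype(int) for i in range(3)]
m=(H>100)&(H<128)&(S>110)&(V>40)
r=np.where(m[:,317])[0][:3];print(r,m.any(1).argmax())
for u in ((317,r[0]-.5,8),(317,155,38),(317,263.5,38)):print((R.T@(onz(w,u[:2],u[2])-p)).round(1))
E
```

```text
[ 510.0235059  -298.43130907   24.31277458] [-7.37067521  3.46901164 11.7580719 ]
[79 80 81] 78
[ 16.3   0.8 -89.3]
[-13.7   0.8 -53.5]
[-13.7   0.9   0.5]
```

Contact is at about 12 N, and the base edge is 89 mm from the tool against a nominal 90 mm, so the plate is centred along the rest too. I'll release and withdraw.

>>> {"api": "drive_tool", "payload": {
  "deltas": [
    [255,-0.001,0,0,0,0,0],
    [255,-0.0015,0,0,0,0,0],
    [80,-0.0015,0,0,0,0,0],
    [80,-0.0015,0,0,0,0,0],
    [70,-0.0015,0,0,0,0,0],
    [60,-0.0015,0,0,0,0,0],
    [60,-0.0015,0,0,0,0,0],
    [60,-0.0015,0,0,0,0,0],
    [60,-0.0015,0,0,0,0,0],
    [60,-0.0015,0,0,0,0,0]
  ]
}}

```text
time: 22.33
tool_pos: [509.9, -298.4, 24.3]
tcp_rot: [103.3, 90.0, 23.3]
ft_force: [0.2, 1.0, 0.0]
finger_gap: 65.0
```

>>> {"api": "drive_tool", "payload": {
  "deltas": [
    [60,-0.005,0,0,0,0,0],
    [60,-0.015,0,0,0,0,0],
    [60,-0.03,0,0,0,0,0],
    [60,-0.05,0,0,0,0,0],
    [60,-0.075,0,0,0,0,0],
    [60,-0.1,0,0,0,0,0],
    [60,-0.125,0,0,0,0,0],
    [60,-0.145,0,0,0,0,0],
    [60,-0.155,0,0,0,0,0],
    [60,-0.155,0,0,0,0,0]
  ]
}}

```text
time: 23.17
tool_pos: [511.6, -299.5, 183.5]
tcp_rot: [44.7, 89.6, -35.2]
ft_force: [-0.1, -0.6, 0.7]
finger_gap: 65.4
```

```bash
python3 - <<'E'
from h import *
w=snapshot("wrist");cv2.imwrite("pics/w14.png",w["frame"])
t=snapshot("top");cv2.imwrite("pics/t14.png",cv2.resize(t["frame"][150:270,260:520],None,fx=3,fy=3,interpolation=cv2.INTER_CUBIC))
print(tool()[0],sense()["ft_force"])
E
```

```text
[ 509.82524586 -298.30317378  179.07214096] [ 0.32248769  0.45546186 -0.92818003]
```

View pics/w14.png

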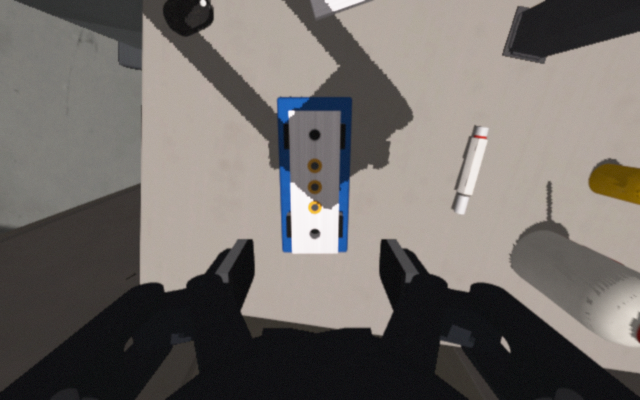

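View pics/t14.png

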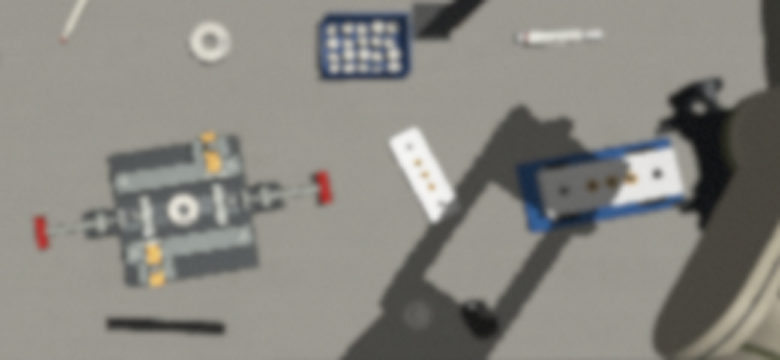

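The plate lies on both blocks, with the rubber showing evenly on both sides. I'll run one numeric check along the rest.

```bash
python3 - <<'E'
from h import *
w=snapshot("wrist")
a=onz(w,(315,110.5),38);b=onz(w,(315,253.5),38);c=onz(w,(314.8,96.5),8);d=onz(w,(314.8,252),8)
k=[onz(w,u,24) for u in ((286,136),(344,136),(289.5,227),(341,227))]
print((a+b)/2,np.linalg.norm(a-b),(c+d)/2,np.linalg.norm(c-d),np.mean(k,0))
print((onz(w,(314.5,134.5),38)+onz(w,(315,234),38))/2, sense()["time"],sense()["qd"].round(3))
E
```

```text
[ 508.55561226 -295.51448857   38.        ] 148.3448782102764 [ 508.04314085 -294.63524603    8.        ] 175.86255484259135 [ 508.55450997 -295.04329623   24.        ]
[ 508.27050834 -295.29251056   38.        ] 23.3167 [ 0.027  0.964  0.928 -0.024  0.057 -0.009]
```

```bash
python3 -c "
from bench import hand_in;print(hand_in())"
```

```text
the job is handed in; nothing more can be done
None
```

The plate is lying on the blue rest and the job is handed in at about 23 s of the 72 s allowed. `hand_in` gives no verdict, so what follows is my own checks.

- **Bolts:** I pushed both back with shut fingers until they hit their stops (12–13 N). Later images show both knobs at the fully withdrawn position.
- **Levers:** I pressed them down in half strokes, left, right, left, right. Both ended on their stops (16–17 N), and the plate looked level before I gripped it.
- **Lift and place:** I pinched the plate at its middle, raised it about 18 mm straight off the dowels and laid it on the rest.
- **Final checks:** the last wrist view puts the plate's centre within about 1–2 mm of the rest's, with its long axis parallel and both rubber blocks under it. The gripper is open and about 150 mm clear, with no contact force. None of the bystanders visible in the last top view appeared to have moved, but I did not measure them, and some of the listed ones were outside that picture.
- **Disagreements:** the top and wrist cameras differed by 2–3 mm on the fixture and the rest, so I used values between the two. The side camera's view of the rest was blocked by the arm. I judged the plate's tilt by eye only, and did not measure it.

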